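# Put the clean ink roller back on its axle and into the cradle

## Robot

A 6-joint arm with a two-finger parallel gripper is mounted at the origin on the work surface. World frame = base frame: x ahead of the robot, y to its left, z up, the work surface at z = 0. Lengths are in mm, angles in rad, forces in N, time in s.
With the tool pointing down it reaches from about 400 to 925 mm from the base axis. Payload 12.5 kg.
Tool frame: the origin (TCP) lies between the finger pads; the fingertips stand 25 mm ahead of it and the grasp point (between the pads) lies 6 mm ahead of it; z points along the fingers, y is the line along which they close (so a half turn about z gives the same grasp; the last joint's range is limited). The gripper opens to 95 mm and grips with 3 to 60 N. Pads are 20 mm wide; open, the fingers measure 119 mm over their backs; the gripper's body (75 mm by 180 mm) begins 59 mm behind the grasp point.
Start: joints at [1.105, 0.491, 1.559, -0, 1.092, -0.106], TCP at [220.038, 585.002, 239.661] pointing down, gripper open.
Joint ranges: [-3.1, 3.1], [-0.84, 2.19], [0.05, 2.79], [-1.13, 4.28], [0.06, 2.93], [-2.69, 2.69]. Speed limits (rad/s): [2.22, 2.22, 2.79, 3.14, 3.14, 3.14].

## Interface

Orientations are given as [roll, pitch, yaw] about the fixed x, y, z axes, in that order (R = Rz(yaw) Ry(pitch) Rx(roll)).
In Python, from cell import state, read_camera, job_done, cut_out gives the robot as it stands. The module is installed in compiled form; this text tells all that it offers.
- The arm moves only by the tool jog_arm, never from a script. Its argument "motion" is a list of rows, each a list of 2 entries, a list of its own where there are three numbers: the shift along the tool's x, y, z in mm, then the turn about the tool's z in rad. A call has 1 to 5 rows; each row is the pose to reach, as a shift and turn from the pose commanded when the call began, along the tool's axes at that moment; what a row does not reach only later rows make up. A row lasts 1/10 s, in which the tool goes at most 50 mm and 8.59 degrees, less where a joint would pass 70% of its speed; a pose out of reach is approached as far as the arm can. A call with a gripper value outside its range is refused whole. "grip" is the closure, from 0 (fully open) to 1 (shut), set as the call begins (left out, the last holds). The fingers move at their own pace and stop on an object; the grip force is fixed at half the most. Time passes only in rows, so rows that repeat a pose let the fingers close. It gives the time, the measured TCP pose, the force, the opening and the grip force at its end, in the units of the state.
- state(): the state, without advancing time (a new reading comes with each control period).
- read_camera(name): name is "scene" or "top" or "wrist"; returns a dict with "img" (384x512x3 uint8, blue, green, red), "vertical_fov" (degrees; the focal length in pixels is half the picture's height over the tangent of half this angle, whatever the lens; pixels are square), "cx", "cy" (the principal point, pixels), "k1" (the pictures are not rectified: a ray, as slopes to the right and down, at radius r is drawn at 1 + k1 r^2 times it, then the intrinsics apply), "extrinsics" (4x4, takes a point from camera to world coordinates). Camera axes: x right, y up, looking along -z (the intrinsics and any distortion apply to the point x, -y, -z); pixel columns grow to the right and rows downward; lengths in mm; the calibration is good to about 2 mm. A picture is of the moment at which its call begins. There is no depth.
- job_done(): hands the job in; it is judged then, once.
Trained networks look in a picture, given as the dict that the camera call returned (one of the last four; its "shot" number tells which), for a name from the list of things; names that differ only in an ending like _2 or _b are one class to them, and where a whole thing is asked for, a point or a joint stands for the part that bears it (a point fixed in the world has none). Each returns a list of dicts, best first, with "p" (0 to 1); they miss things now and then, are a little off and sometimes report something else, mostly with a low value. They report only what shows in the picture. A call takes as long as a camera call. They do not tell look-alikes from the thing itself.
- cut_out(name, picture): "region" (384x512 bool, what is visible of it) and "box" ([left, top, right, bottom] in pixels, round what is visible of it).
The state is a dict: "t": time; "joints": joint angles; "qvel": joint speeds; "tau": joint torques, N m; "eef_pos": TCP position; "tcp_rot": TCP orientation; "ft_force": force on the tool from outside, world axes, zero at the start; "moment": the same for the moment, N m; "opening": opening from 0.0 (shut) to 1.0 (fully open); "grip_force": force on a finger pad.
Only numpy, scipy, OpenCV 4.12 (cv2) and the standard library are available. Lean on these libraries where they do the work, as an engineer would, in place of code of your own. Each camera call takes 0.05 s, during which the arm holds its last target. There are 200 camera calls.

## Task

Put the red-brown ink roller, lying on its rubber on the drying rack, back on its axle: take the axle from its cradle by the wooden handle, ease it nose first through the bore, press by feel against the stop bar and the axle's spring until the catch springs out behind the roller (10 N is plenty), and lift the roller clear on it. Lay the axle gently back in both notches as it lay before and let go. Never force or bang the axle, do not touch the roller with the gripper, and leave everything else in place.

Things in the scene. Friction and masses are not known exactly. Their poses are not given: they have to be found in the camera images.
- axle: loose axle, 100 g, steel rod 12 mm thick, wooden handle at one end. Origin on its axis at the front face of the fixed shoulder; x from handle to nose, z up (catch on top at the start). Along x: handle -106 to -41 mm, rod to -4, shoulder 20 mm across to 0, a spring with a brass washer 18 mm across at 6 to 9 that gives 6 mm back, rod to 122, spring catch at 70 to 87
- axle_grip (a point): the place to grip the handle, on the axle's axis 60 mm behind the shoulder's front face (19 mm behind the handle's front end); axes as the axle. The handle is flat-sided, 18 mm wide (y) and 24 mm high (z). In the cradle this point lies 62 mm above the table
- axle_nose (a point): tip of the axle's nose on its axis, axes as the axle. The rod's end is cut square with its edge rounded off: over the last 4 mm it narrows to a flat end 11 mm across
- catch (a joint): brass spring catch in the axle, a leaf hinged at axle x = 87 mm, its other end (x = 70 mm) standing 4 mm above the rod: 0 = sprung right out, 0.15 to 0.27 = pressed in, while inside a bore. The roller passes it from the nose; once the roller has pressed the spring washer back by 4 mm (4 N; 6 N at the end of its travel; plus some newtons of drag) it springs out and holds the roller
- roller_mid (a point): centre of the loose ink roller, 130 g: red-brown rubber cylinder, diameter 45, length 65 mm, with a plain through bore of diameter 14 mm along its x axis. It lies between two dowels of the rack, bore level, 40 mm above the table, parallel to the rack's x, and slides along them under about 1 N until it meets the stop bar. Home on the axle its centre is about 37 mm in front of the shoulder
- drainer: drying rack, fixed, origin at table height: rubber mat 3 mm thick (x -100 to 220, y -95 to 95 mm), on it a dowel rack from x = 82 mm, 26 mm high. Troughs at y = -37.5 and 37.5 mm; the roller lies in either, entered from -x. A stop bar across the rack, 54 mm high, is clamped 3 to 57 mm beyond the roller, varying; a slot over each trough (25 mm wide, open above 32 mm) lets the nose by
- spare_mid (a point): the centre of a black roller 45 mm in diameter and 45 mm long lying in the other trough; leave it alone
- cradle: axle cradle, fixed, origin under the board's centre at table height: board 155 x 90 x 12 mm, two upright cheeks 10 mm thick, 70 mm wide, 76 mm high, centred at x = -62.5 and 62.5 mm. Each has a notch for the axle: slot 15 mm wide, floor 56 mm above the table, mouth flared from 66 to 76 mm. The handle sticks out on the -x side
- seat (a point): fixed point (-42.5, 0, 62) mm of the cradle, same axes: where the axle's origin lies when the axle rests in both notches, its x along the cradle's x. The bare rod between shoulder and handle then spans the near cheek, with 11 mm to spare in front and 16 mm behind
- ink_tin: ink tin 68 mm across, 42 mm high; leave it alone
- gouge: lino gouge 125 mm long; leave it alone
- brayer: complete brayer with wooden handle; leave it alone
- tape_dispenser: cream tape dispenser 150 mm long; leave it alone
- baren: round wooden baren 110 mm across; leave it alone
- ink_knife: ink knife 200 mm long lying on the glass slab; leave it alone
Mind the look-alikes: they are no part of the job. Of the things that look like the part that bears roller_mid, the smallest one is meant.

How it is judged:
By the outcome, as a careful person would: the job done as asked, in the order asked, and still so for the second after the job is handed in, with the robot touching nothing.
It also fails if it takes over 64 s, if anything falls off the work surface, if the arm or the gripper's body presses on something with over 40 N, if the wrist force passes 120 N, or if a joint passes its speed limit or range.

## Working session

There is one attempt and no reset: what is moved stays moved. The work goes in short steps, Python scripts to look and compute and a tool call to move; the robot and the scene stay as the last step left them, time stands still between calls to the robot, and variables do not carry over. Pictures are saved under pics/ and viewed, at most 10 in all, crops included, and the job is handed in when it is done.

Besides the shell and the picture viewer there is one more tool, called after ">>>" by a JSON object that holds its "op" and its "data". jog_arm: Moves the arm, as the interface text tells. Its arguments: {"type":"object","properties":{"motion":{"type":"array"},"grip":{"type":"number"}},"required":["motion"]}

```bash
mkdir -p pics; cat > h.py <<'E'
import numpy as np, cv2
from cell import *
def ray(p,u,v):
    f=p["img"].shape[0]/2/np.tan(np.radians(p["vertical_fov"]/2))
    d=np.array([(u-p["cx"])/f,(v-p["cy"])/f]); s=d.copy()
    for _ in range(20): s=d/(1+p["k1"]*(s@s))
    E=np.array(p["extrinsics"]); return E[:3,3],E[:3,:3]@np.array([s[0],-s[1],-1.])
def at(p,u,v,z):
    o,d=ray(p,u,v); return o+d*(z-o[2])/d[2]
def proj(p,X):
    E=np.array(p["extrinsics"]); c=E[:3,:3].T@(np.array(X,float)-E[:3,3]); s=np.array([c[0],-c[1]])/-c[2]
    f=p["img"].shape[0]/2/np.tan(np.radians(p["vertical_fov"]/2))
    s=s*(1+p["k1"]*(s@s)); return s*f+[p["cx"],p["cy"]]
E
cat > a.py <<'E'
from h import *
for n in("top","scene"):
    p=read_camera(n); im=p["img"].copy(); cv2.imwrite(f"pics/{n}0.png",cv2.resize(im,(800,600)))
    print(n,np.round(p["extrinsics"],2).tolist(),p["vertical_fov"])
    for k in("axle","roller_mid","drainer","cradle","spare_mid","brayer"):
        for r in cut_out(k,p)[:3]:
            m=np.argwhere(r["region"])[:,::-1]; c=m.mean(0); 
            print(k,round(r["p"],2),np.round(r["box"]),c.round(1),len(m),at(p,*c,50).round() )
print(state())
E
python3 a.py
```

```text
top [[-0.02, 0.99, -0.16, 377.5], [-1.0, -0.02, 0.01, -9.7], [0.0, 0.16, 0.99, 1198.37], [0.0, 0.0, 0.0, 1.0]] 50.360048586657726
axle 0.67 [307. 154. 320. 236.] [312.6 201.4] 415 [ 528. -177.   50.]
roller_mid 0.88 [244. 115. 274. 148.] [259.8 131.8] 674 [736. -31.  50.]
roller_mid 0.75 [200. 257. 237. 290.] [216.6 271.3] 736 [338.  97.  50.]
roller_mid 0.56 [161. 144. 179. 172.] [170.3 156.9] 385 [666. 229.  50.]
drainer 0.96 [147. 121. 226. 232.] [187.5 180.3] 6150 [596. 179.  50.]
drainer 0.72 [308. 152. 320. 237.] [312.5 201.4] 424 [ 528. -177.   50.]
cradle 0.58 [294. 163. 331. 213.] [311.3 187.9] 1395 [ 567. -175.   50.]
cradle 0.42 [308. 155. 319. 238.] [312.6 200.7] 482 [ 530. -177.   50.]
spare_mid 0.74 [188. 145. 202. 163.] [195.8 153.4] 261 [675. 155.  50.]
spare_mid 0.59 [294. 159. 331. 214.] [310.8 187.2] 1402 [ 569. -174.   50.]
spare_mid 0.31 [308. 159. 321. 238.] [312.6 202.6] 361 [ 524. -177.   50.]
brayer 0.87 [378. 221. 416. 283.] [399.1 245.9] 834 [ 396. -417.   50.]
scene [[-0.1, -0.86, 0.49, 1184.3], [1.0, -0.09, 0.05, 44.23], [0.0, 0.5, 0.87, 1191.62], [0.0, 0
[... 670 characters left out ...]
-418.   50.]
{'t': 0.7, 'joints': array([ 1.10537616e+00,  4.90876744e-01,  1.55888286e+00, -2.72423908e-05,
        1.09166398e+00, -1.05616451e-01]), 'qvel': array([-1.48683962e-04, -5.21118403e-04, -4.46814009e-05,  2.30539850e-03,
        1.07053095e-04, -9.46312715e-04]), 'tau': array([ 2.29448068e-05, -6.12352753e+01, -2.58395112e+01,  6.93090423e-02,
        4.45640297e-02,  1.25230823e-06]), 'eef_pos': array([220.06428707, 585.00833483, 239.68130928]), 'tcp_rot': array([3.14142708e+00, 4.18654764e-05, 2.78180149e+00]), 'ft_force': array([-0.05044898,  0.8104615 , -0.08145112]), 'moment': array([-0.00210452,  0.01128042, -0.00991024]), 'grip_force': 0.0, 'opening': 1.0003935579298364}
```

View pics/top0.png

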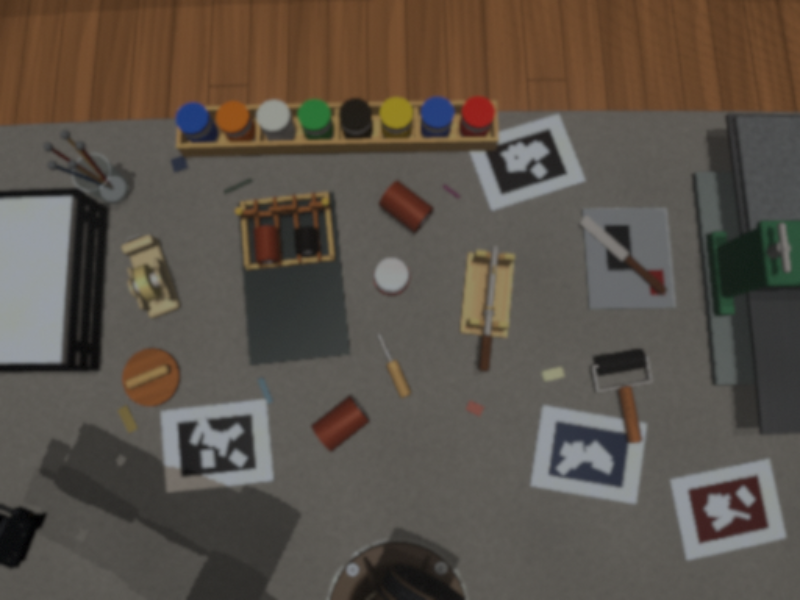

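View pics/scene0.png

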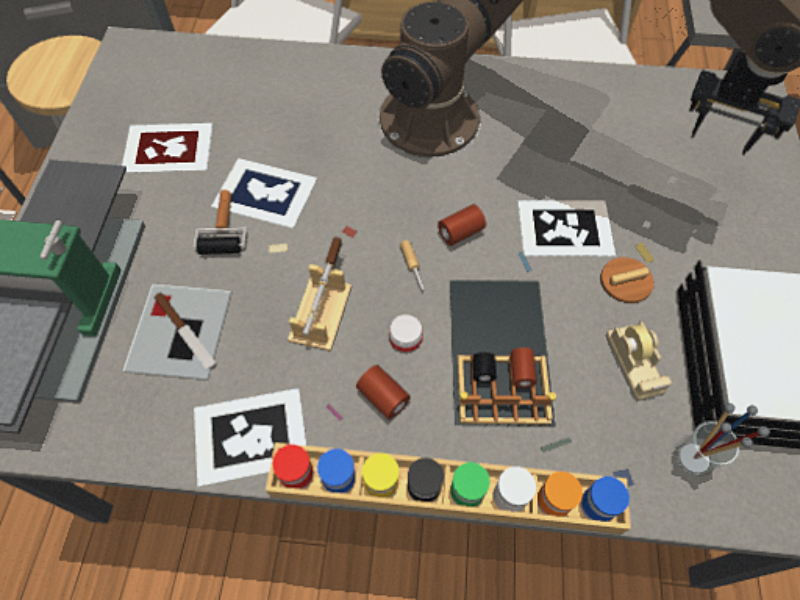

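The top view shows the axle in its cradle, with the handle near the robot at about (485,350) and the nose at (493,247). The rack is at about (290,230), with the red roller in its left trough at (267,243). The loose red rollers at (405,205) and (340,422) are bigger look-alikes.

```bash
cat >> h.py <<'E'
def go(x,y,z,yaw):
    "shift in the tool frame now"
    s=state(); w=s["tcp_rot"][2]; d=np.array([x,y,z])-s["eef_pos"]
    X=np.array([np.cos(w),np.sin(w),0]);Y=np.array([np.sin(w),-np.cos(w),0])
    t=(yaw-w+np.pi)%(2*np.pi)-np.pi
    print("shift",[round(float(v),2) for v in (d@X,d@Y,-d[2])],"turn",round(float(t),4))
def tri(p,a,q,b):
    o,d=ray(p,*a);O,D=ray(q,*b); A=np.c_[d,-D]; s=np.linalg.lstsq(A,O-o,rcond=None)[0]
    P,Q=o+d*s[0],O+D*s[1]; return (P+Q)/2,np.linalg.norm(P-Q)
E
python3 - <<'E'
from h import *
p=read_camera("top"); 
def ax(k,p,i=0,sel=None,z=62):
    rs=cut_out(k,p); r=rs[i] if sel is None else min(rs,key=lambda r:abs(np.argwhere(r["region"])[:,::-1].mean(0)-sel).sum())
    m=np.argwhere(r["region"])[:,::-1]; W=np.array([at(p,*u,z)[:2] for u in m]); c=W.mean(0)
    d=np.linalg.svd(W-c,full_matrices=0)[2][0]; d*=np.sign(d[0]); t=(W-c)@d
    print(k,r["p"],c.round(1),"yaw",np.arctan2(d[1],d[0]).round(3),"ends",(c+d*t.min()).round(),(c+d*t.max()).round())
ax("axle",p); ax("roller_mid",p,sel=[170,157],z=55); ax("drainer",p,z=3)
q=read_camera("scene"); ax("axle",q); ax("roller_mid",q,sel=[335,235],z=55); ax("drainer",q,z=3)
go(460,200,240,3.14)
E
```

```text
axle 0.82 [ 528.2 -175.7] yaw -0.135 ends [ 427. -162.] [ 654. -193.]
roller_mid 0.76 [665.8 229.4] yaw 0.148 ends [630. 224.] [702. 235.]
drainer 0.75 [606.  186.4] yaw 0.077 ends [455. 175.] [778. 200.]
axle 0.57 [ 527. -176.] yaw -0.132 ends [ 420. -162.] [ 649. -192.]
roller_mid 0.94 [672.5 229.1] yaw 0.023 ends [632. 228.] [710. 230.]Traceback (most recent call last):
  File "<stdin>", line 9, in <module>
  File "<stdin>", line 4, in ax
IndexError: list index out of range
```

>>> {"op": "jog_arm", "data": {"motion": [[[-162,-118,0],0],[[-162,-118,0],0],[[-162,-118,0],0],[[-162,-118,0],0],[[-162,-118,0],0]]}}

```text
t: 1.6
eef_pos: [332.5, 413.8, 239.9]
tcp_rot: [-3.141, 0.001, 2.777]
ft_force: [0.4, 1.2, -0.7]
opening: 1.001
grip_force: 0.0
```

>>> {"op": "jog_arm", "data": {"motion": [[[-162,-118,0],0],[[-162,-118,0],0],[[-162,-118,0],0],[[-162,-118,0],0],[[-162,-118,0],0]]}}

```text
t: 2.1
eef_pos: [442.8, 246.7, 239.7]
tcp_rot: [3.141, 0.001, 2.777]
ft_force: [-0.0, -0.4, 0.3]
opening: 1.0
grip_force: 0.0
```

>>> {"op": "jog_arm", "data": {"motion": [[[-87,-190,0],0],[[-87,-190,0],0],[[-87,-190,0],0],[[-87,-190,0],0],[[-87,-190,0],0]]}}

```text
t: 2.6
eef_pos: [455.0, 38.7, 239.8]
tcp_rot: [-3.141, 0.001, 2.779]
ft_force: [-0.6, 0.4, -1.0]
opening: 1.003
grip_force: 0.0
```

>>> {"op": "jog_arm", "data": {"motion": [[[-87,-190,0],0.226],[[-87,-190,0],0.226],[[-87,-190,0],0.226],[[-87,-190,0],0.226],[[-87,-190,0],0.226]]}}

```text
t: 3.1
eef_pos: [470.1, -169.8, 239.5]
tcp_rot: [-3.142, 0.001, 2.553]
ft_force: [0.1, 0.9, -0.0]
opening: 1.0
grip_force: 0.0
```

>>> {"op": "jog_arm", "data": {"motion": [[[0,0,0],-0.15],[[0,0,0],-0.3],[[0,0,0],-0.455],[[0,0,0],-0.455],[[0,0,0],-0.455]]}}

```text
t: 3.6
eef_pos: [469.6, -165.8, 239.6]
tcp_rot: [3.141, 0.0, 3.008]
ft_force: [-0.0, 0.0, -0.3]
opening: 1.002
grip_force: 0.0
```

```bash
sed -i 's/t=(yaw-w+np.pi)/t=(w-yaw+np.pi)/' h.py; python3 - <<'E'
from h import *
p=read_camera("wrist"); cv2.imwrite("pics/w1.png",cv2.resize(p["img"],(800,600)))
print(np.round(p["extrinsics"],3).tolist(),state()["eef_pos"],state()["tcp_rot"])
for k in ("axle","cradle"):
  for r in cut_out(k,p)[:2]: print(k,r["p"],r["box"])
for X in ((470,-168,62),(529,-176,62),(651,-192,62)): print(proj(p,X))
E
```

```text
[[0.132, -0.963, -0.235, 402.915], [0.991, 0.128, 0.031, -156.742], [0.0, -0.237, 0.972, 384.368], [0.0, 0.0, 0.0, 1.0]] [ 469.51748672 -165.99186611  239.63051408] [3.14133917e+00 2.43514018e-05 3.00761959e+00]
axle 0.58 [247.9, 134.4, 266.7, 305.6]
cradle 0.81 [221.4, 190.0, 293.6, 308.4]
[255.63845497 181.01420096]
[255.60008249 234.02410916]
[256.00448197 328.56125366]
```

View pics/w1.png

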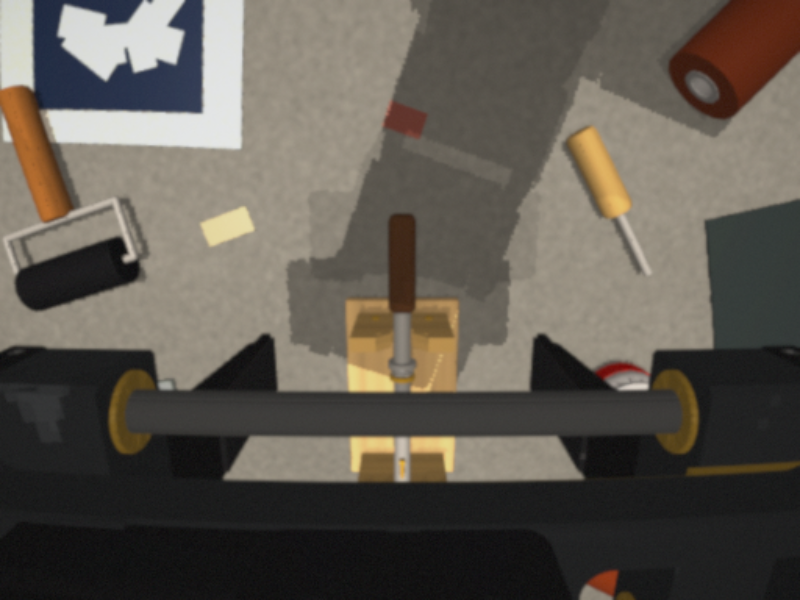

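The wrist view shows the handle from (402,215) to (402,311), the shoulder at (402,365) and the rod running on down to (402,480). The axle is nearly aligned with the tool.

```bash
python3 - <<'E'
from h import *
p=read_camera("wrist"); g=cv2.cvtColor(p["img"],cv2.COLOR_BGR2GRAY).astype(float)
r=max(cut_out("axle",p),key=lambda r:r["region"].sum()); R=r["region"]
pts=[]
for v in range(int(r["box"][1])+4,int(r["box"][3])-3,3):
    u=np.where(R[v])[0]
    if len(u)>2: pts.append((u.mean(),v))
pts=np.array(pts); W=np.array([at(p,u,v,62)[:2] for u,v in pts]); 
# robust line y=a x+b
for _ in range(5):
    a,b=np.polyfit(W[:,0],W[:,1],1); e=abs(W[:,1]-a*W[:,0]-b); k=e<max(1.5,np.median(e)*2); W=W[k]
print("yaw",np.arctan(a),"n",len(W),"y at 470",a*470+b,"y at 600",a*600+b)
f=.64
for n,v,z in(("rear",215,74),("front",311,74),("washer",380,71),("shoulder",360,71)): print(n,at(p,402*f,v*f,z).round(1))
# refine handle front/rear edge along column
col=p["img"][:,253:261].astype(float).mean(1); print([(v,col[v].round().astype(int).tolist()) for v in range(132,142,1)],[(v,col[v].round().astype(int).tolist()) for v in range(194,206)])
E
```

```text
yaw -0.13291347983053461 n 45 y at 470 -167.12552782100445 y at 600 -184.50675314805005
rear [ 424.3 -160.8   74. ]
front [ 486.3 -169.    74. ]
washer [ 536.  -175.6   71. ]
shoulder [ 521.5 -173.7   71. ]
[(132, [79, 87, 91]), (133, [78, 86, 91]), (134, [79, 87, 92]), (135, [75, 83, 88]), (136, [62, 70, 77]), (137, [39, 48, 62]), (138, [25, 38, 58]), (139, [23, 39, 61]), (140, [23, 40, 63]), (141, [25, 41, 65])] [(194, [25, 43, 70]), (195, [26, 46, 74]), (196, [28, 47, 76]), (197, [27, 47, 76]), (198, [27, 46, 73]), (199, [43, 57, 78]), (200, [75, 89, 102]), (201, [103, 114, 123]), (202, [115, 124, 131]), (203, [117, 126, 133]), (204, [118, 126, 133]), (205, [117, 126, 133])]
```

>>> {"op": "jog_arm", "data": {"motion": [[[0.5,-1,45],0],[[0.5,-1,90],0],[[0.5,-1,130],0],[[0.5,-1,155],0],[[0.5,-1,165],0]], "grip": 0.5}}

```text
t: 4.35
eef_pos: [467.9, -167.5, 72.5]
tcp_rot: [3.14, -0.003, 3.01]
ft_force: [0.5, 0.4, -0.2]
opening: 0.635
grip_force: 0.0
```

>>> {"op": "jog_arm", "data": {"motion": [[[0,0,6.5],0],[[0,0,6.5],0],[[0,0,6.5],0]], "grip": 0.7}}

```text
t: 4.65
eef_pos: [469.1, -168.0, 69.1]
tcp_rot: [-3.141, 0.002, 3.011]
ft_force: [0.9, 0.0, 0.0]
opening: 0.383
grip_force: 0.0
```

```bash
python3 - <<'E'
from h import *
s=state(); print(s["eef_pos"],s["tcp_rot"],s["opening"],s["ft_force"])
p=read_camera("wrist"); im=p["img"]; cv2.imwrite("pics/w2.png",cv2.resize(im[60:340,120:392],(770,792))[:600])
E
```

```text
[ 469.11841948 -168.00426784   69.1147621 ] [-3.14113850e+00  1.54216063e-03  3.01063656e+00] 0.38312731939305456 [0.87783555 0.03593326 0.00336633]
```

View pics/w2.png

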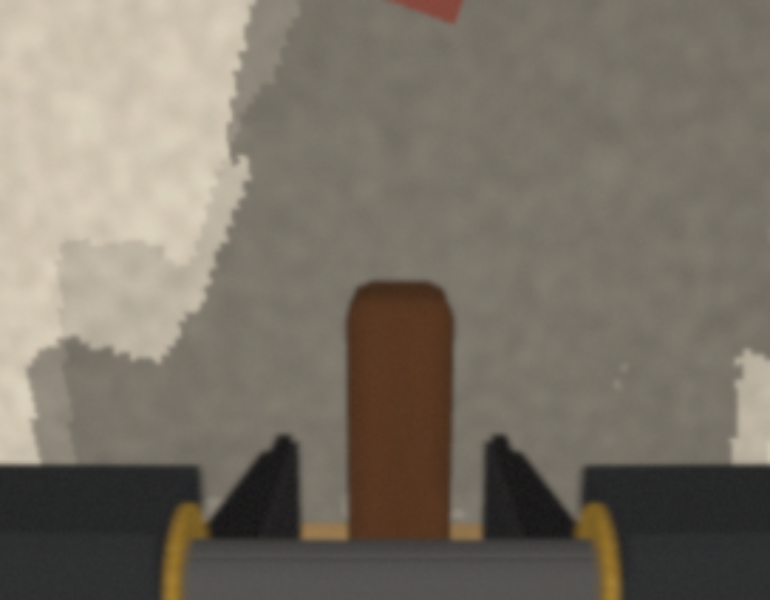

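The handle is centred at crop column 400 and the fingers at 392, so the tool must move about 1.3 mm to the right (+tool y). Then I close.

>>> {"op": "jog_arm", "data": {"motion": [[[0,1.3,0.5],0],[[0,1.3,0.5],0]]}}

```text
t: 4.9
eef_pos: [469.0, -166.5, 68.2]
tcp_rot: [-3.141, 0.001, 3.011]
ft_force: [-0.3, -1.0, 1.0]
opening: 0.302
grip_force: 0.0
```

>>> {"op": "jog_arm", "data": {"motion": [[[0,0,0],0],[[0,0,0],0],[[0,0,0],0],[[0,0,0],0],[[0,0,0],0]], "grip": 1}}

```text
t: 5.4
eef_pos: [468.9, -166.5, 67.7]
tcp_rot: [3.142, 0.0, 3.011]
ft_force: [-0.9, 0.4, 2.3]
opening: 0.188
grip_force: 30.0
```

>>> {"op": "jog_arm", "data": {"motion": [[[0,0,0],0],[[0,0,0],0],[[0,0,0],0]]}}

```text
t: 5.7
eef_pos: [468.9, -166.5, 67.7]
tcp_rot: [3.142, 0.0, 3.011]
ft_force: [-0.1, -0.0, 3.3]
opening: 0.188
grip_force: 30.0
```

Gripped: the opening of 17.9 mm matches the handle. I record the seated pose as TCP (468.9, -166.5, 67.7), yaw 3.011, then lift and go to look at the rack.

>>> {"op": "jog_arm", "data": {"motion": [[[0,0,-6],0],[[0,0,-16],0],[[0,0,-30],0],[[0,0,-50],0],[[0,0,-80],0]]}}

```text
t: 6.2
eef_pos: [468.2, -166.3, 148.2]
tcp_rot: [3.141, -0.002, 3.011]
ft_force: [1.0, -1.0, -1.2]
opening: 0.185
grip_force: 30.0
```

>>> {"op": "jog_arm", "data": {"motion": [[[0,0,-40],0],[[0,0,-80],0],[[0,0,-95],0]]}}

```text
t: 6.5
eef_pos: [469.3, -166.8, 246.9]
tcp_rot: [-3.14, 0.005, 3.011]
ft_force: [-0.4, -0.7, -1.5]
opening: 0.186
grip_force: 30.0
```

>>> {"op": "jog_arm", "data": {"motion": [[[-15,40,0],0],[[-30,80,0],0],[[-45,120,0],0],[[-60,155,0],0],[[-64,168,0],0]]}}

```text
t: 7.0
eef_pos: [555.0, -5.8, 243.2]
tcp_rot: [3.141, 0.001, 3.013]
ft_force: [-1.0, -0.7, -0.8]
opening: 0.191
grip_force: 30.0
```

>>> {"op": "jog_arm", "data": {"motion": [[[-15,40,0],-0.07],[[-30,80,0],-0.14],[[-45,120,0],-0.21],[[-60,155,0],-0.21],[[-64,168,0],-0.21]]}}

```text
t: 7.5
eef_pos: [640.2, 152.0, 242.7]
tcp_rot: [3.141, 0.0, -3.061]
ft_force: [0.0, -1.4, -0.4]
opening: 0.189
grip_force: 30.0
```

>>> {"op": "jog_arm", "data": {"motion": [[[0,0,0],0],[[0,0,0],0]]}}

```text
t: 7.7
eef_pos: [638.9, 148.8, 242.7]
tcp_rot: [-3.141, -0.001, -3.063]
ft_force: [-0.1, -0.4, -0.3]
opening: 0.189
grip_force: 30.0
```

```bash
python3 - <<'E'
from h import *
s=state(); print(s["eef_pos"],s["tcp_rot"],s["ft_force"],s["moment"])
p=read_camera("wrist"); cv2.imwrite("pics/w3.png",cv2.resize(p["img"],(800,600))); cv2.imwrite("pics/raw3.png",p["img"])
import pickle; pickle.dump(p,open("p3.pkl","wb"))
for k in("roller_mid","drainer","axle"):
  for r in cut_out(k,p)[:2]: print(k,r["p"],r["box"],r["region"].sum())
E
```

```text
[638.8910284  148.83518434 242.68607601] [-3.14127230e+00 -8.02238585e-04 -3.06267262e+00] [-0.10513871 -0.41377949 -0.25719992] [-0.02868184  0.09042422 -0.00532134]
roller_mid 0.82 [304.5, 172.8, 350.0, 223.4] 1930
roller_mid 0.76 [64.1, 204.3, 138.5, 286.5] 2270
drainer 0.67 [211.0, 13.9, 374.5, 229.0] 27986
drainer 0.21 [103.5, 108.0, 167.9, 166.2] 3126
axle 0.96 [240.5, 156.4, 276.6, 305.2] 3947
```

View pics/w3.png

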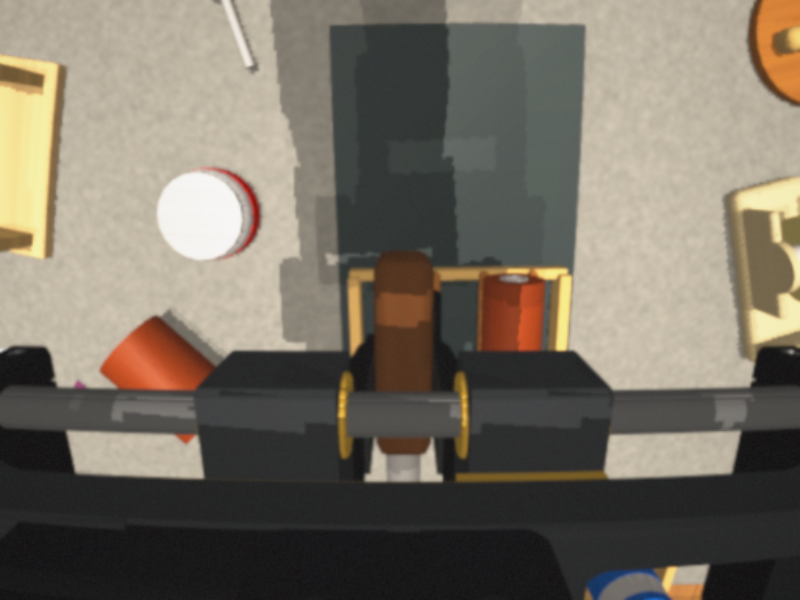

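The wrist view shows the mat's near edge from (331,27) to (584,26), the red roller at columns 479–545 in the left trough with its near end at row 277, and the held axle at column 403.

```bash
python3 - <<'E'
from h import *
import pickle; p=pickle.load(open("p3.pkl","rb")); f=.64
A=[at(p,u*f,v*f,3)[:2] for u,v in((331,27),(584,26))]; print("mat corners",A,"width",np.linalg.norm(A[1]-A[0]))
d=A[1]-A[0]; print("yaw from near edge",np.arctan2(-d[0],d[1]))
for a,b in(((331,27),(338,200)),((584,26),(577,230))):
    P,Q=[at(p,u*f,v*f,3)[:2] for u,v in(a,b)]; print("side yaw",np.arctan2(*(Q-P)[::-1]))
im=p["img"].astype(int); R=(im[:,:,2]-im[:,:,0]>60)&(im[:,:,2]-im[:,:,1]>50)
mid=[]
for v in range(182,222):
    u=np.where(R[v,300:355])[0]+300
    if len(u)>25: mid.append((u.min()-.5,u.max()+.5,v))
mid=np.array(mid); print(mid[::6])
W=np.array([at(p,(a+b)/2,v,40)[:2] for a,b,v in mid]); s,c=np.polyfit(W[:,0],W[:,1],1); print("roller yaw",np.arctan(s),"line y at 650",s*650+c, W[0],W[-1])
print([ (v,im[v,328].tolist()) for v in range(168,186)])
print("near end top-edge",at(p,328,177.5,62.5),"bottom of end:",)
# sim: axle line in picture
cv2.imwrite("pics/c3.png",cv2.resize(p["img"][165:230,290:365],(750,600),interpolation=cv2.INTER_NEAREST)[:600])
# mat centreline -> rack pose
E
```

```text
mat corners [array([465.30824991,  82.23980479]), array([447.33802664, 268.39509262])] width 187.0206408756944
yaw from near edge 0.09623531893669776
side yaw 0.09939283306444832
side yaw 0.10579583362359112
[[310.5 348.5 182. ]
 [310.5 347.5 188. ]
 [309.5 347.5 194. ]
 [306.5 347.5 200. ]
 [309.5 346.5 206. ]
 [308.5 346.5 212. ]
 [308.5 346.5 218. ]]
roller yaw 0.06817999709402903 line y at 650 231.76918652823448 [639.2381853  231.19260049] [686.02664488 234.6102812 ]
[(168, [79, 84, 78]), (169, [79, 87, 85]), (170, [74, 96, 108]), (171, [78, 128, 160]), (172, [105, 187, 228]), (173, [119, 213, 242]), (174, [99, 177, 225]), (175, [88, 124, 163]), (176, [129, 139, 155]), (177, [151, 158, 167]), (178, [145, 152, 159]), (179, [129, 135, 145]), (180, [93, 101, 119]), (181, [52, 61, 102]), (182, [29, 48, 105]), (183, [29, 50, 114]), (184, [29, 51, 117]), (185, [28, 53, 118])]
near end top-edge [630.15905496 223.28225601  62.5       ] bottom of end:
```

View pics/c3.png

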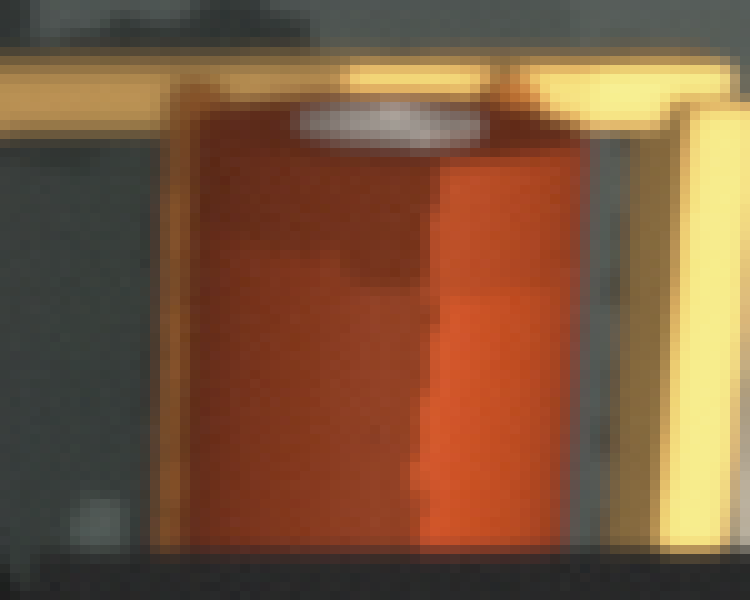

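```bash
python3 - <<'E'
from h import *
import pickle; p=pickle.load(open("p3.pkl","rb")); im=p["img"].astype(float)
# subpixel edges: left = transition dowel/rubber, right = rubber -> grey, via max gradient in red-ish channel
L=[];R_=[]
g=cv2.GaussianBlur(im,(1,5),0)
for v in range(186,217):
    row=g[v]; x=np.arange(340,354); r=(row[:,2]-row[:,0]); d=-np.diff(r[339:356]); i=d.argmax(); 
    w=d[max(i-2,0):i+3]; R_.append((339.5+max(i-2,0)+(w*np.arange(len(w))).sum()/w.sum(),v))
    gg=row[:,1]; d=-np.diff(gg[305:313]); i=d.argmax(); w=d[max(i-1,0):i+2]; L.append((305.5+max(i-1,0)+(w*np.arange(len(w))).sum()/w.sum(),v))
L=np.array(L);R_=np.array(R_); pl=np.polyfit(L[:,1],L[:,0],1);pr=np.polyfit(R_[:,1],R_[:,0],1)
for v in(182,200,218): print(v,np.polyval(pl,v),np.polyval(pr,v))
P=[at(p,(np.polyval(pl,v)+np.polyval(pr,v))/2,v,40) for v in(182,218)]; D=P[1]-P[0]; print("yaw",np.arctan2(D[1],D[0]),P)
print("width chk", [np.linalg.norm(at(p,np.polyval(pl,v),v,50)-at(p,np.polyval(pr,v),v,50)) for v in(182,218)])
print("end x: top",at(p,329,180.7,62.5),"hub",at(p,329,177.5,40))
# handle bias
H=(im.sum(2)<1e9)
r=cut_out
s=[638.891,148.835,242.686]; w=-3.06267
X=np.array([-np.cos(w),-np.sin(w)]);N=np.array([-X[1],X[0]])
for v in (175,190,205,215):
    row=im[v,225:295]; rb=row[:,2]-row[:,0]; k=np.where(rb>20)[0]+225; q=at(p,k.mean(),v,249)[:2]-np.array(s[:2]); print(v,k.min(),k.max(),"along",(q@X).round(1),"lat",(q@N).round(2))
E
```

```text
182 308.60662690742515 348.1419595701825
200 308.2202037368095 347.0958016030021
218 307.83378056619375 346.0496436358216
yaw 0.09585401714473563 [array([639.34396846, 229.9008316 ,  40.        ]), array([682.34269871, 234.03510227,  40.        ])]
width chk [np.float64(44.217113844826336), np.float64(43.98356843215019)]
end x: top [633.51994601 224.81263831  62.5       ] hub [634.09409773 229.92439129  40.        ]
175 225 294 along -40.8 lat 1.06
190 225 277 along -33.8 lat -1.68
205 225 276 along -26.7 lat -2.01
215 225 276 along -21.9 lat -2.16
```

>>> {"op": "jog_arm", "data": {"motion": [[[42,16,0],0],[[84,32,0],-0.019],[[126,49,0],-0.019],[[168,66,0],-0.019],[[195.4,77.1,0],-0.019]]}}

```text
t: 8.4
eef_pos: [435.9, 211.0, 243.0]
tcp_rot: [3.141, -0.0, -3.044]
ft_force: [0.6, 1.0, -0.9]
opening: 0.186
grip_force: 30.0
```

>>> {"op": "jog_arm", "data": {"motion": [[[0,0,40],0],[[0,0,80],0],[[0,0,110],0],[[0,0,130],0],[[0,0,130],0]]}}

```text
t: 8.9
eef_pos: [437.7, 210.4, 110.9]
tcp_rot: [-3.141, -0.004, -3.044]
ft_force: [-0.9, -0.0, -0.7]
opening: 0.191
grip_force: 30.0
```

>>> {"op": "jog_arm", "data": {"motion": [[[0,0,0],0],[[0,0,0],0]]}}

```text
t: 9.1
eef_pos: [439.2, 211.3, 113.9]
tcp_rot: [3.141, 0.002, -3.044]
ft_force: [0.5, -0.2, -0.6]
opening: 0.187
grip_force: 30.0
```

```bash
python3 - <<'E'
from h import *
import pickle; p=pickle.load(open("p3.pkl","rb")); im=p["img"].astype(float)
s=np.array([638.891,148.835]); w=-3.06267; X=np.array([-np.cos(w),-np.sin(w)])
for a in(-40,-30,-20):
    u,v=proj(p,[*(s+a*X),249]); row=im[int(round(v)),225:295]; print(a,u,v,[int(t) for t in (row[:,2]-row[:,0])])
s=state(); print(s["eef_pos"],s["tcp_rot"],s["ft_force"],s["moment"])
go(438,210.3,45.7,np.pi+.0975)
o={}
for n in("top","scene"):
    q=read_camera(n); o[n]=q; 
    for k in("axle","roller_mid"):
      for r in cut_out(k,q)[:3]: print(n,k,r["p"],np.round(r["box"]))
pickle.dump(o,open("o.pkl","wb"))
a=cv2.resize(o["top"]["img"][140:250,140:230],(360,440),interpolation=cv2.INTER_CUBIC); b=cv2.resize(o["scene"]["img"][160:270,290:380],(360,440),interpolation=cv2.INTER_CUBIC)
cv2.imwrite("pics/ts.png",np.hstack([a,b]))
E
```

```text
-40 257.1409222660909 176.72594241906077 [87, 88, 88, 86, 87, 92, 95, 97, 97, 96, 97, 97, 94, 85, 66, 49, 45, 47, 49, 49, 49, 52, 51, 53, 54, 53, 52, 53, 54, 52, 52, 51, 51, 55, 53, 53, 54, 53, 53, 51, 49, 54, 52, 51, 50, 51, 51, 47, 47, 48, 46, 48, 63, 85, 95, 93, 90, 95, 99, 102, 100, 101, 100, 100, 100, 98, 97, 96, 96, 97]
-30 257.11897802457963 198.16036466458723 [120, 120, 121, 120, 114, 91, 57, 22, 1, -3, -2, -4, -5, 1, 24, 50, 64, 72, 75, 79, 82, 85, 86, 87, 86, 88, 86, 87, 87, 88, 87, 88, 86, 87, 87, 85, 86, 87, 86, 88, 88, 85, 88, 88, 85, 84, 83, 81, 74, 70, 60, 44, 22, 8, 3, -1, -3, -1, -3, -3, -3, -5, -3, -4, -2, -2, -2, -3, -2, -4]
-20 257.09835422967103 218.8827710697213 [116, 121, 121, 120, 114, 95, 64, 35, 11, 3, 0, -1, 4, 11, 22, 34, 42, 44, 47, 47, 47, 49, 52, 51, 50, 51, 51, 51, 50, 50, 53, 50, 47, 49, 49, 52, 49, 50, 52, 54, 51, 50, 51, 50, 50, 49, 51, 47, 46, 46, 40, 31, 18, 0, 2, 0, 2, -2, -4, -3, -3, -4, -3, -4, -3, -4, -5, -4, -3, -5]
[439.23105726 211.26616051 113.91356777] [ 3.14107751e+00  2.03114155e-03 -3.04376028e+00] [ 0.46738592 -0.23083563 -0.59509094] [ 0.0289507   0.05896475 -0.02351108]
shift [1.32, -0.84, 68.21] turn 0.0003
top roller_mid 0.86 [160. 146. 180. 171.]
top roller_mid 0.79 [200. 257. 237. 290.]
top roller_mid 0.55 [244. 116. 277. 149.]
scene axle 0.56 [329. 156. 339. 211.]
scene roller_mid 0.94 [280. 131. 305. 158.]
scene roller_mid 0.68 [382. 164. 419. 195.]
scene roller_mid 0.66 [228. 235. 264. 269.]
```

View pics/ts.png

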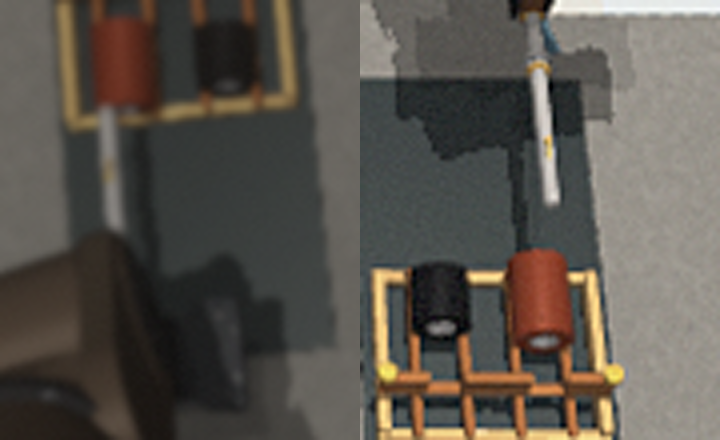

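The top and scene crops show the rod heading at the red roller, still about 70 mm high. I descend to bore height.

>>> {"op": "jog_arm", "data": {"motion": [[[1.3,-0.8,25],0],[[1.3,-0.8,50],0],[[1.3,-0.8,60],0],[[1.3,-0.8,67],0],[[1.3,-0.8,67],0]]}}

```text
t: 9.9
eef_pos: [437.4, 210.4, 45.4]
tcp_rot: [-3.142, -0.001, -3.043]
ft_force: [-0.0, -0.4, -0.8]
opening: 0.187
grip_force: 30.0
```

>>> {"op": "jog_arm", "data": {"motion": [[[0,0,0],0],[[0,0,0],0],[[0,0,0],0]]}}

```text
t: 10.2
eef_pos: [437.7, 210.5, 46.3]
tcp_rot: [3.141, 0.001, -3.043]
ft_force: [0.1, -0.4, -0.6]
opening: 0.186
grip_force: 30.0
```

```bash
cat > chk.py <<'E'
from h import *
import pickle,sys
s=state(); print(s["eef_pos"],s["tcp_rot"],s["ft_force"],s["moment"]); go(438,210.4,45.7,np.pi+.0975)
o={n:read_camera(n) for n in("top","scene")}; pickle.dump(o,open("o.pkl","wb"))
w=s["tcp_rot"][2]; X=np.array([-np.cos(w),-np.sin(w)]); N=np.array([-X[1],X[0]]); T=s["eef_pos"]
for n,q in o.items():
    im=q["img"].astype(float); e=[]
    for a in range(66,170,4):   # rod: along from TCP; lateral profile of brightness (white rod on dark mat)
        L=np.arange(-14,14.1,.5); P=[proj(q,[*(T[:2]+a*X+l*N),T[2]-5.7]) for l in L]
        g=cv2.remap(im.astype(np.float32),np.float32([[x[0] for x in P]]),np.float32([[x[1] for x in P]]),cv2.INTER_LINEAR)[0]
        m=g.min(1); m=m-np.percentile(m,40); m[m<0.4*m.max()]=0; e.append((a,round((m*L).sum()/m.sum(),2),round(m.max())))
    print(n,"rod lat",[x[:2] for x in e if x[2]>30])
    e=[]
    for a in range(205,262,4):
        L=np.arange(-40,40.1,.5); P=[proj(q,[*(T[:2]+a*X+l*N),T[2]-5.7]) for l in L]
        g=cv2.remap(im.astype(np.float32),np.float32([[x[0] for x in P]]),np.float32([[x[1] for x in P]]),cv2.INTER_LINEAR)[0]
        m=g[:,2]-g[:,1]; ok=m>.5*np.percentile(m,90); k=L[ok]; e.append((a,round((k.min()+k.max())/2,2),k.max()-k.min()))
    print(n,"roller lat",e)
E
python3 chk.py
```

```text
[437.71111028 210.50915316  46.2593276 ] [ 3.14126667e+00  1.14288997e-03 -3.04332795e+00] [ 0.10915332 -0.44597345 -0.59186533] [ 0.02916048  0.13893481 -0.03734794]
shift [-0.28, -0.14, 0.56] turn 0.0008
top rod lat [(102, np.float64(0.02)), (106, np.float64(-0.23)), (110, np.float64(-0.23)), (114, np.float64(-0.26)), (118, np.float64(-0.23)), (122, np.float64(-0.05)), (126, np.float64(0.18)), (130, np.float64(0.17)), (134, np.float64(-0.38)), (138, np.float64(-1.2)), (142, np.float64(-1.18)), (146, np.float64(-0.88)), (150, np.float64(-0.55)), (154, np.float64(-0.27)), (158, np.float64(-0.05)), (162, np.float64(0.17)), (166, np.float64(0.02))]
top roller lat [(205, np.float64(7.25), np.float64(65.5)), (209, np.float64(-1.5), np.float64(42.0)), (213, np.float64(-1.0), np.float64(41.0)), (217, np.float64(-1.0), np.float64(41.0)), (221, np.float64(-1.0), np.float64(41.0)), (225, np.float64(-1.25), np.float64(41.5)), (229, np.float64(-1.25), np.float64(41.5)), (233, np.float64(-1.5), np.float64(41.0)), (237, np.float64(-1.5), np.float64(41.0)), (241, np.float64(-1.5), np.float64(41.0)
[... 833 characters left out ...]
at64(-1.19)), (166, np.float64(-1.26))]
scene roller lat [(205, np.float64(-1.5), np.float64(43.0)), (209, np.float64(0.0), np.float64(80.0)), (213, np.float64(8.5), np.float64(62.0)), (217, np.float64(-1.5), np.float64(43.0)), (221, np.float64(-2.0), np.float64(42.0)), (225, np.float64(-2.5), np.float64(42.0)), (229, np.float64(8.25), np.float64(63.5)), (233, np.float64(8.0), np.float64(64.0)), (237, np.float64(-2.75), np.float64(44.5)), (241, np.float64(-3.25), np.float64(45.5)), (245, np.float64(-2.0), np.float64(42.0)), (249, np.float64(-2.0), np.float64(42.0)), (253, np.float64(5.75), np.float64(66.5)), (257, np.float64(6.25), np.float64(67.5)), (261, np.float64(6.0), np.float64(68.0))]
```

>>> {"op": "jog_arm", "data": {"motion": [[[-3,-0.5,0.5],0.003],[[-6,-0.5,0.5],0.003],[[-8,-0.5,0.5],0.003],[[-10,-0.5,0.5],0.003],[[-10,-0.5,0.5],0.003]]}}

```text
t: 10.8
eef_pos: [447.8, 210.9, 45.1]
tcp_rot: [3.141, 0.0, -3.046]
ft_force: [-0.1, 0.3, -0.5]
opening: 0.189
grip_force: 30.0
```

>>> {"op": "jog_arm", "data": {"motion": [[[-2,0,0],0],[[-4,0,0],0],[[-6,0,0],0],[[-8,0,0],0],[[-10,0,0],0]]}}

```text
t: 11.3
eef_pos: [457.6, 211.9, 45.1]
tcp_rot: [3.141, 0.0, -3.046]
ft_force: [-0.2, -0.5, -1.7]
opening: 0.186
grip_force: 30.0
```

>>> {"op": "jog_arm", "data": {"motion": [[[-2,0,0],0],[[-4,0,0],0],[[-6,0,0],0],[[-8,0,0],0],[[-10,0,0],0]]}}

```text
t: 11.8
eef_pos: [467.5, 212.8, 45.1]
tcp_rot: [3.142, 0.0, -3.046]
ft_force: [0.2, 0.7, -1.1]
opening: 0.19
grip_force: 30.0
```

```bash
cat > see.py <<'E'
from h import *
import sys
s=state(); print(s["eef_pos"],s["tcp_rot"],s["ft_force"],s["moment"])
o={n:read_camera(n) for n in("top","scene")}
a=cv2.resize(o["top"]["img"][140:250,140:230],(360,440),interpolation=cv2.INTER_CUBIC); b=cv2.resize(o["scene"]["img"][160:270,290:380],(360,440),interpolation=cv2.INTER_CUBIC)
cv2.imwrite(f"pics/{sys.argv[1]}.png",np.hstack([a,b]))
q=o["scene"];w=s["tcp_rot"][2]; X=np.array([-np.cos(w),-np.sin(w)]);T=s["eef_pos"]
for n,q in o.items():
    rs=[r for r in cut_out("roller_mid",q)]
    for r in rs:
        m=np.argwhere(r["region"])[:,::-1]; c=at(q,*m.mean(0),45)[:2]
        if np.hypot(*(c-[675,231]))<60: print(n,"roller c",c.round(1),"along from TCP",((c-T[:2])@X).round(1))
E
python3 see.py s1
```

```text
[467.52313677 212.79835926  45.12658252] [ 3.14150511e+00  4.17721575e-05 -3.04642125e+00] [ 0.19966029  0.6650067  -1.13946572] [0.06469887 0.04169132 0.00828904]
top roller c [669.2 232. ] along from TCP 202.6
scene roller c [668.6 230.4] along from TCP 201.9
```

>>> {"op": "jog_arm", "data": {"motion": [[[-3,0,-0.3],0],[[-6,0,-0.5],0],[[-9,0,-0.5],0],[[-12,0,-0.5],0],[[-15,0,-0.5],0]]}}

```text
t: 12.5
eef_pos: [482.6, 214.2, 45.6]
tcp_rot: [3.142, 0.0, -3.046]
ft_force: [0.8, 0.4, -0.8]
opening: 0.188
grip_force: 30.0
```

>>> {"op": "jog_arm", "data": {"motion": [[[-3,0,0],0],[[-6,0,0],0],[[-9,0,0],0],[[-12,0,0],0],[[-15,0,0],0]]}}

```text
t: 13.0
eef_pos: [497.3, 215.6, 45.6]
tcp_rot: [-3.142, -0.0, -3.046]
ft_force: [-1.5, 0.1, -1.2]
opening: 0.189
grip_force: 30.0
```

```bash
python3 see.py s2
```

```text
[497.27256151 215.61048232  45.57084447] [-3.14158778e+00 -4.34816619e-04 -3.04640221e+00] [-1.4818591   0.09707212 -1.2466018 ] [ 0.02394852  0.22412153 -0.01459898]
top roller c [671.2 231.2] along from TCP 174.6
scene roller c [670.8 231.1] along from TCP 174.2
```

>>> {"op": "jog_arm", "data": {"motion": [[[-2,0,0],0],[[-4,0,0],0],[[-6,0,0],0],[[-8,0,0],0],[[-10,0,0],0]]}}

```text
t: 13.7
eef_pos: [507.4, 216.6, 45.6]
tcp_rot: [3.142, 0.0, -3.046]
ft_force: [-0.6, 0.7, -0.8]
opening: 0.188
grip_force: 30.0
```

>>> {"op": "jog_arm", "data": {"motion": [[[-2,0,0],0],[[-4,0,0],0],[[-6,0,0],0],[[-8,0,0],0],[[-10,0,0],0]]}}

```text
t: 14.2
eef_pos: [517.3, 217.6, 45.6]
tcp_rot: [3.142, 0.0, -3.046]
ft_force: [-1.0, -0.7, -0.8]
opening: 0.187
grip_force: 30.0
```

```bash
python3 see.py s3
```

```text
[517.28541888 217.56172109  45.64104366] [ 3.14151391e+00  5.94674039e-05 -3.04637606e+00] [-1.03922901 -0.70005866 -0.7589464 ] [0.02541443 0.27141061 0.03305826]
top roller c [689.  233.2] along from TCP 172.4
scene roller c [688.6 233.5] along from TCP 172.0
```

>>> {"op": "jog_arm", "data": {"motion": [[[-2,0,0],0],[[-4,0,0],0],[[-6,0,0],0],[[-8,0,0],0],[[-10,0,0],0]]}}

```text
t: 14.9
eef_pos: [527.2, 218.5, 45.6]
tcp_rot: [3.142, -0.0, -3.046]
ft_force: [-1.8, 0.1, -1.4]
opening: 0.187
grip_force: 30.0
```

>>> {"op": "jog_arm", "data": {"motion": [[[-2,0,0],0],[[-4,0,0],0],[[-6,0,0],0],[[-8,0,0],0],[[-10,0,0],0]]}}

```text
t: 15.4
eef_pos: [537.2, 219.4, 45.6]
tcp_rot: [3.142, 0.0, -3.046]
ft_force: [-1.5, 0.3, -1.6]
opening: 0.19
grip_force: 30.0
```

```bash
python3 see.py s4
```

```text
[537.21952912 219.44463337  45.61925074] [ 3.14151022e+00  4.49421614e-05 -3.04642796e+00] [-1.48368995  0.27758447 -1.64911957] [0.10993225 0.3157917  0.04148795]
top roller c [696.7 234.3] along from TCP 160.2
scene roller c [693.4 233.2] along from TCP 156.8
```

View pics/s4.png

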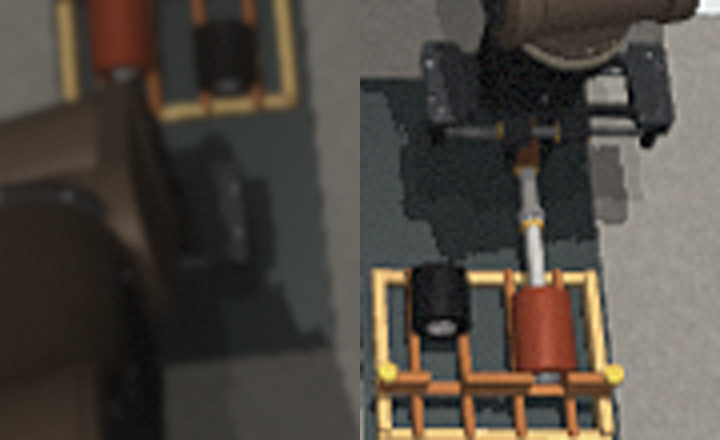

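The rod is well inside the roller (near face at (540,290) in the crop), and the roller now rests against the stop bar at row 378. I continue.

>>> {"op": "jog_arm", "data": {"motion": [[[-2,0,0],0],[[-4,0,0],0],[[-6,0,0],0],[[-8,0,0],0],[[-10,0,0],0]]}}

```text
t: 16.1
eef_pos: [547.1, 220.4, 45.6]
tcp_rot: [3.142, -0.0, -3.046]
ft_force: [-1.1, -0.3, -2.1]
opening: 0.187
grip_force: 30.0
```

>>> {"op": "jog_arm", "data": {"motion": [[[-3,0,0],0],[[-6,0,0],0],[[-9,0,0],0],[[-12,0,0],0],[[-14,0,0],0]]}}

```text
t: 16.6
eef_pos: [561.2, 221.7, 45.6]
tcp_rot: [3.142, 0.0, -3.046]
ft_force: [-0.8, 0.7, -1.0]
opening: 0.187
grip_force: 30.0
```

>>> {"op": "jog_arm", "data": {"motion": [[[-3,0,0],0],[[-6,0,0],0],[[-9,0,0],0],[[-12,0,0],0],[[-14,0,0],0]]}}

```text
t: 17.1
eef_pos: [575.1, 223.1, 45.6]
tcp_rot: [3.142, 0.0, -3.046]
ft_force: [-0.8, 0.1, -1.4]
opening: 0.189
grip_force: 30.0
```

```bash
python3 see.py s5
```

```text
[575.14013006 223.06786562  45.63277479] [ 3.14151005e+00  9.42657499e-05 -3.04641025e+00] [-0.78681371  0.11252424 -1.42249193] [ 0.01917936  0.34934137 -0.01849753]
top roller c [716.  232.9] along from TCP 141.2
scene roller c [694.2 233.7] along from TCP 119.6
```

>>> {"op": "jog_arm", "data": {"motion": [[[-2,0,0],0],[[-4,0,0],0],[[-6,0,0],0],[[-8,0,0],0],[[-10,0,0],0]]}}

```text
t: 17.8
eef_pos: [585.0, 224.0, 45.6]
tcp_rot: [3.142, 0.0, -3.046]
ft_force: [0.1, 0.3, -2.5]
opening: 0.19
grip_force: 30.0
```

>>> {"op": "jog_arm", "data": {"motion": [[[-1,0,0],0],[[-2,0,0],0],[[-3,0,0],0],[[-3,0,0],0]]}}

```text
t: 18.2
eef_pos: [588.0, 224.3, 45.7]
tcp_rot: [3.141, 0.0, -3.046]
ft_force: [-0.3, -0.1, -1.7]
opening: 0.193
grip_force: 30.0
```

>>> {"op": "jog_arm", "data": {"motion": [[[-0.5,0,0],0],[[-1,0,0],0],[[-1.5,0,0],0],[[-1.5,0,0],0]]}}

```text
t: 18.6
eef_pos: [589.4, 224.4, 45.6]
tcp_rot: [3.142, 0.0, -3.046]
ft_force: [-1.0, 0.4, -0.8]
opening: 0.189
grip_force: 30.0
```

>>> {"op": "jog_arm", "data": {"motion": [[[-0.5,0,0],0],[[-1,0,0],0],[[-1.5,0,0],0],[[-1.5,0,0],0]]}}

```text
t: 19.0
eef_pos: [590.9, 224.6, 45.7]
tcp_rot: [3.141, 0.0, -3.046]
ft_force: [0.7, 0.4, -1.3]
opening: 0.192
grip_force: 30.0
```

>>> {"op": "jog_arm", "data": {"motion": [[[-0.5,0,0],0],[[-1,0,0],0],[[-1.5,0,0],0],[[-1.5,0,0],0]]}}

```text
t: 19.4
eef_pos: [592.4, 224.7, 45.6]
tcp_rot: [3.142, 0.0, -3.046]
ft_force: [-0.7, 0.1, -1.7]
opening: 0.189
grip_force: 30.0
```

>>> {"op": "jog_arm", "data": {"motion": [[[-0.5,0,0],0],[[-1,0,0],0],[[-1.5,0,0],0],[[-1.5,0,0],0]]}}

```text
t: 19.8
eef_pos: [593.7, 224.8, 45.6]
tcp_rot: [3.142, -0.0, -3.046]
ft_force: [-1.5, 0.1, -1.3]
opening: 0.193
grip_force: 30.0
```

```bash
python3 see.py s6
```

```text
[593.73596875 224.841429    45.63845831] [ 3.14153684e+00 -1.51619517e-04 -3.04638101e+00] [-1.50461107  0.13276119 -1.33181881] [0.05643854 0.39711834 0.03441603]
```

>>> {"op": "jog_arm", "data": {"motion": [[[-0.5,0,0],0],[[-1,0,0],0],[[-1,0,0],0]]}}

```text
t: 20.3
eef_pos: [594.7, 224.9, 45.6]
tcp_rot: [3.142, -0.0, -3.046]
ft_force: [-2.1, -0.1, -2.0]
opening: 0.19
grip_force: 30.0
```

>>> {"op": "jog_arm", "data": {"motion": [[[-0.5,0,0],0],[[-1,0,0],0],[[-1,0,0],0]]}}

```text
t: 20.6
eef_pos: [595.7, 225.0, 45.6]
tcp_rot: [3.142, -0.0, -3.046]
ft_force: [-2.9, 0.0, -0.9]
opening: 0.187
grip_force: 30.0
```

>>> {"op": "jog_arm", "data": {"motion": [[[-0.5,0,0],0],[[-1,0,0],0],[[-1,0,0],0]]}}

```text
t: 20.9
eef_pos: [596.7, 225.1, 45.6]
tcp_rot: [3.142, -0.0, -3.046]
ft_force: [-3.7, -0.3, -0.4]
opening: 0.187
grip_force: 30.0
```

>>> {"op": "jog_arm", "data": {"motion": [[[-0.5,0,0],0],[[-0.5,0,0],0]]}}

```text
t: 21.1
eef_pos: [597.2, 225.2, 45.6]
tcp_rot: [3.142, -0.0, -3.046]
ft_force: [-3.4, -0.3, -1.1]
opening: 0.187
grip_force: 30.0
```

>>> {"op": "jog_arm", "data": {"motion": [[[-0.5,0,0],0],[[-0.5,0,0],0]]}}

```text
t: 21.3
eef_pos: [597.8, 225.2, 45.7]
tcp_rot: [3.141, 0.0, -3.046]
ft_force: [-4.6, -0.9, 0.6]
opening: 0.187
grip_force: 30.0
```

>>> {"op": "jog_arm", "data": {"motion": [[[-0.5,0,0],0],[[-0.5,0,0],0]]}}

```text
t: 21.5
eef_pos: [598.3, 225.3, 45.7]
tcp_rot: [3.142, 0.0, -3.046]
ft_force: [-4.5, -0.8, 0.1]
opening: 0.192
grip_force: 30.0
```

>>> {"op": "jog_arm", "data": {"motion": [[[-0.5,0,0],0],[[-0.5,0,0],0]]}}

```text
t: 21.7
eef_pos: [598.7, 225.3, 45.6]
tcp_rot: [3.142, -0.0, -3.046]
ft_force: [-3.9, 0.0, -0.6]
opening: 0.19
grip_force: 30.0
```

>>> {"op": "jog_arm", "data": {"motion": [[[-0.5,0,0],0],[[-0.5,0,0],0]]}}

```text
t: 21.9
eef_pos: [599.1, 225.4, 45.6]
tcp_rot: [3.142, -0.0, -3.046]
ft_force: [-5.0, -1.9, 0.1]
opening: 0.189
grip_force: 30.0
```

>>> {"op": "jog_arm", "data": {"motion": [[[0,0,0],0]]}}

```text
t: 22.0
eef_pos: [599.1, 225.4, 45.6]
tcp_rot: [3.142, -0.0, -3.046]
ft_force: [-4.2, -0.9, -0.2]
opening: 0.188
grip_force: 30.0
```

>>> {"op": "jog_arm", "data": {"motion": [[[-0.5,0,0],0],[[-0.5,0,0],0]]}}

```text
t: 22.2
eef_pos: [599.6, 225.4, 45.6]
tcp_rot: [3.142, -0.0, -3.046]
ft_force: [-5.1, -0.8, -0.8]
opening: 0.191
grip_force: 30.0
```

>>> {"op": "jog_arm", "data": {"motion": [[[0,0,0],0]]}}

```text
t: 22.3
eef_pos: [599.6, 225.4, 45.6]
tcp_rot: [3.142, -0.0, -3.046]
ft_force: [-6.5, 0.1, 0.2]
opening: 0.193
grip_force: 30.0
```

>>> {"op": "jog_arm", "data": {"motion": [[[0.5,0,0],0],[[1,0,0],0],[[1,0,0],0]]}}

```text
t: 22.6
eef_pos: [598.7, 225.3, 45.7]
tcp_rot: [3.142, -0.0, -3.046]
ft_force: [-5.5, -0.7, -1.9]
opening: 0.188
grip_force: 30.0
```

>>> {"op": "jog_arm", "data": {"motion": [[[0.5,0,0],0],[[1,0,0],0],[[1,0,0],0]]}}

```text
t: 22.9
eef_pos: [597.8, 225.3, 45.7]
tcp_rot: [3.142, 0.0, -3.046]
ft_force: [-4.7, 0.3, -0.4]
opening: 0.19
grip_force: 30.0
```

```bash
python3 - <<'E'
from h import *
F=[]
for _ in range(5): read_camera("wrist"); s=state(); F.append(s["ft_force"])
print(np.mean(F,0),s["eef_pos"])
E
```

```text
[-4.04656014 -0.83012952  0.16218933] [597.82664227 225.23382399  45.65599479]
```

>>> {"op": "jog_arm", "data": {"motion": [[[0.5,0,0],0],[[1,0,0],0],[[1,0,0],0]]}}

```text
t: 23.45
eef_pos: [597.2, 225.2, 45.7]
tcp_rot: [3.141, 0.001, -3.046]
ft_force: [-0.2, -0.5, -1.3]
opening: 0.191
grip_force: 30.0
```

>>> {"op": "jog_arm", "data": {"motion": [[[0,0,0],0]]}}

```text
t: 23.55
eef_pos: [597.2, 225.2, 45.7]
tcp_rot: [3.141, 0.001, -3.046]
ft_force: [-0.2, 0.4, -3.0]
opening: 0.188
grip_force: 30.0
```

>>> {"op": "jog_arm", "data": {"motion": [[[0.5,0,0],0],[[1,0,0],0],[[1,0,0],0]]}}

```text
t: 23.85
eef_pos: [595.8, 225.1, 45.7]
tcp_rot: [3.141, 0.0, -3.046]
ft_force: [-0.3, -0.4, -1.3]
opening: 0.192
grip_force: 30.0
```

>>> {"op": "jog_arm", "data": {"motion": [[[0,0,0],0]]}}

```text
t: 23.95
eef_pos: [595.9, 225.0, 45.7]
tcp_rot: [3.141, 0.0, -3.046]
ft_force: [0.3, 0.6, -1.2]
opening: 0.184
grip_force: 30.0
```

The force fell sharply from 4.5 N to 0 after a short pull-back, where the spring alone would still push about 3.5 N, so the catch seems to have sprung. I back off, lift slowly and look.

>>> {"op": "jog_arm", "data": {"motion": [[[2,0,0],0],[[4,0,0],0],[[6,0,0],0],[[8,0,0],0],[[8,0,0],0]]}}

```text
t: 24.45
eef_pos: [587.5, 224.3, 45.7]
tcp_rot: [3.142, -0.0, -3.046]
ft_force: [-0.1, 0.9, -2.2]
opening: 0.185
grip_force: 30.0
```

>>> {"op": "jog_arm", "data": {"motion": [[[0,0,-2],0],[[0,0,-5],0],[[0,0,-10],0],[[0,0,-18],0],[[0,0,-30],0]]}}

```text
t: 24.95
eef_pos: [587.7, 224.2, 76.2]
tcp_rot: [-3.142, -0.001, -3.046]
ft_force: [0.4, -0.4, -1.1]
opening: 0.185
grip_force: 30.0
```

>>> {"op": "jog_arm", "data": {"motion": [[[0,0,-15],0],[[0,0,-30],0],[[0,0,-45],0],[[0,0,-55],0],[[0,0,-55],0]]}}

```text
t: 25.45
eef_pos: [588.4, 224.4, 132.6]
tcp_rot: [3.141, 0.003, -3.046]
ft_force: [0.1, -0.5, -1.5]
opening: 0.185
grip_force: 30.0
```

```bash
python3 - <<'E'
from h import *
s=state(); print(s["eef_pos"],s["tcp_rot"],s["ft_force"],s["moment"])
q=read_camera("scene"); cv2.imwrite("pics/s7.png",cv2.resize(q["img"][150:270,280:400],(600,600),interpolation=cv2.INTER_CUBIC))
w=s["tcp_rot"][2]; X=np.array([-np.cos(w),-np.sin(w)]);T=s["eef_pos"]
for a in(60,97,182): print(a,(proj(q,[*(T[:2]+a*X),T[2]-5.7])-[280,150])*5)
E
```

```text
[588.38563082 224.42431808 132.5585921 ] [ 3.14107497e+00  2.78992373e-03 -3.04637186e+00] [ 0.09740565 -0.48500982 -1.47901683] [0.05636398 0.16495889 0.03722962]
60 [297.33039427 331.78053552]
97 [303.63886983 391.55684683]
182 [318.9824684  536.40769564]
```

View pics/s7.png

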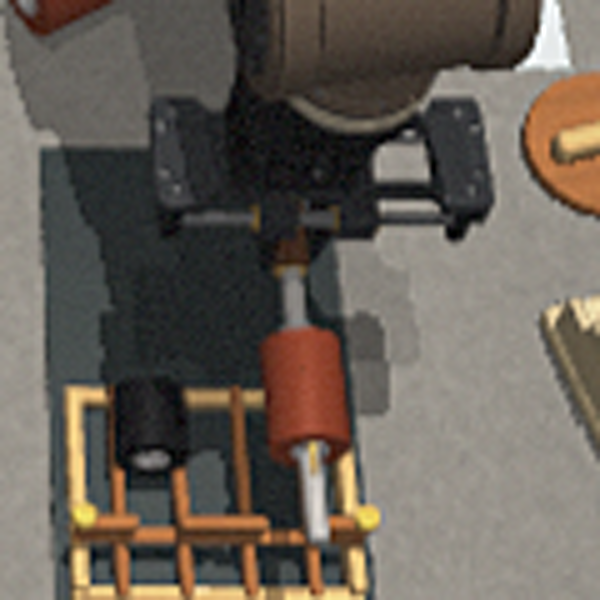

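The picture shows the roller hanging on the axle at (305,390), clear of the rack, with the brass catch sprung out in front of it at (315,455). I carry it back.

>>> {"op": "jog_arm", "data": {"motion": [[[0,0,-10],0],[[0,0,-25],0],[[0,0,-40],0],[[0,0,-55],0],[[0,0,-60],0]]}}

```text
t: 26.0
eef_pos: [588.1, 224.4, 192.0]
tcp_rot: [3.141, 0.001, -3.046]
ft_force: [0.1, -0.2, -2.4]
opening: 0.186
grip_force: 30.0
```

>>> {"op": "jog_arm", "data": {"motion": [[[6,-15,0],0],[[18,-43,0],0],[[31,-74,0],0],[[43,-105,0],0],[[52,-126,0],0]]}}

```text
t: 26.5
eef_pos: [546.6, 91.5, 189.8]
tcp_rot: [-3.141, -0.002, -3.047]
ft_force: [-0.3, -0.4, -2.8]
opening: 0.186
grip_force: 30.0
```

>>> {"op": "jog_arm", "data": {"motion": [[[10,-25,0],0],[[20,-50,0],0],[[31,-75,0],0],[[42,-101,0],0],[[52,-126,0],0]]}}

```text
t: 27.0
eef_pos: [506.8, -38.0, 189.9]
tcp_rot: [3.141, -0.002, -3.047]
ft_force: [0.1, -0.5, -2.2]
opening: 0.188
grip_force: 30.0
```

>>> {"op": "jog_arm", "data": {"motion": [[[12,-31,0],0.05],[[25,-62,0],0.1],[[37,-92,0],0.15],[[48,-115,0],0.2],[[52,-126,0],0.226]]}}

```text
t: 27.5
eef_pos: [466.8, -168.7, 190.0]
tcp_rot: [3.141, -0.001, 3.007]
ft_force: [0.4, 0.0, -3.0]
opening: 0.189
grip_force: 30.0
```

>>> {"op": "jog_arm", "data": {"motion": [[[0,0,0],0],[[0,0,0],0],[[0,0,0],0]]}}

```text
t: 27.8
eef_pos: [468.5, -166.0, 190.5]
tcp_rot: [3.141, -0.0, 3.012]
ft_force: [-0.1, 0.6, -2.1]
opening: 0.184
grip_force: 30.0
```

```bash
python3 - <<'E'
from h import *
s=state(); print(s["eef_pos"],s["tcp_rot"]); go(468.9,-166.5,67.7,3.0105)
E
```

```text
[ 468.52503133 -165.97190489  190.45500076] [ 3.14127785e+00 -3.24747787e-04  3.01247160e+00]
shift [-0.44, -0.48, 122.76] turn 0.002
```

>>> {"op": "jog_arm", "data": {"motion": [[[-0.4,-0.5,20],0.002],[[-0.4,-0.5,50],0.002],[[-0.4,-0.5,75],0.002],[[-0.4,-0.5,92],0.002],[[-0.4,-0.5,98],0.002]]}}

```text
t: 28.3
eef_pos: [468.5, -166.2, 91.1]
tcp_rot: [3.141, -0.002, 3.011]
ft_force: [0.4, 0.9, -1.8]
opening: 0.185
grip_force: 30.0
```

>>> {"op": "jog_arm", "data": {"motion": [[[0,0,0],0],[[0,0,0],0],[[0,0,0],0]]}}

```text
t: 28.6
eef_pos: [469.2, -167.4, 93.5]
tcp_rot: [-3.141, 0.002, 3.009]
ft_force: [0.2, -0.0, -2.0]
opening: 0.193
grip_force: 30.0
```

```bash
python3 - <<'E'
from h import *
s=state(); print(s["eef_pos"],s["tcp_rot"]); go(468.9,-166.5,67.7,3.0105)
q=read_camera("scene"); cv2.imwrite("pics/s8.png",cv2.resize(q["img"][140:230,160:250],(600,600),interpolation=cv2.INTER_CUBIC))
E
```

```text
[ 469.21606078 -167.38236219   93.50152301] [-3.14115002e+00  1.50590435e-03  3.00921605e+00]
shift [0.43, 0.83, 25.8] turn -0.0013
```

View pics/s8.png

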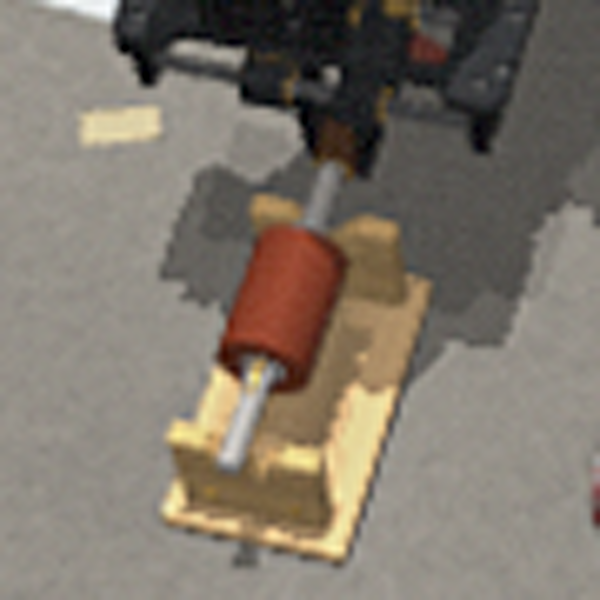

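The axle with its roller hangs over the cradle. The nose at (232,460) is in line with the far notch, and the rod crosses the near notch at (325,200). I lower it gently.

>>> {"op": "jog_arm", "data": {"motion": [[[0.2,0.6,4],-0.001],[[0.2,0.6,7],-0.001],[[0.2,0.6,10],-0.001],[[0.2,0.6,13],-0.001],[[0.2,0.6,13],-0.001]]}}

```text
t: 29.15
eef_pos: [468.5, -166.7, 79.1]
tcp_rot: [3.141, -0.001, 3.01]
ft_force: [-0.4, -1.0, -1.9]
opening: 0.187
grip_force: 30.0
```

>>> {"op": "jog_arm", "data": {"motion": [[[0,0,2],0],[[0,0,4],0],[[0,0,6],0],[[0,0,8],0],[[0,0,8],0]]}}

```text
t: 29.65
eef_pos: [468.6, -166.7, 71.3]
tcp_rot: [3.141, -0.0, 3.01]
ft_force: [-0.2, -0.6, -2.3]
opening: 0.186
grip_force: 30.0
```

>>> {"op": "jog_arm", "data": {"motion": [[[0,0,0],0],[[0,0,0],0]]}}

```text
t: 29.85
eef_pos: [468.7, -166.8, 71.7]
tcp_rot: [3.142, 0.0, 3.01]
ft_force: [-0.1, 0.8, -2.6]
opening: 0.189
grip_force: 30.0
```

Free in the notches; now the last 4 mm by feel.

>>> {"op": "jog_arm", "data": {"motion": [[[0,0,1],0],[[0,0,2],0],[[0,0,2.5],0],[[0,0,2.5],0]]}}

```text
t: 30.25
eef_pos: [468.6, -166.7, 69.0]
tcp_rot: [3.141, -0.0, 3.01]
ft_force: [-0.1, 0.2, -2.0]
opening: 0.19
grip_force: 30.0
```

>>> {"op": "jog_arm", "data": {"motion": [[[0,0,0.5],0],[[0,0,0.5],0],[[0,0,0.5],0]]}}

```text
t: 30.55
eef_pos: [468.7, -166.8, 68.6]
tcp_rot: [3.142, 0.0, 3.01]
ft_force: [-0.6, 0.9, -2.2]
opening: 0.186
grip_force: 30.0
```

>>> {"op": "jog_arm", "data": {"motion": [[[0,0,0.5],0],[[0,0,0.5],0],[[0,0,0.5],0]]}}

```text
t: 30.85
eef_pos: [468.7, -166.8, 68.1]
tcp_rot: [3.142, 0.0, 3.01]
ft_force: [-0.2, 0.6, -1.6]
opening: 0.186
grip_force: 30.0
```

>>> {"op": "jog_arm", "data": {"motion": [[[0,0,0.3],0],[[0,0,0.3],0],[[0,0,0.3],0]]}}

```text
t: 31.15
eef_pos: [468.7, -166.8, 67.8]
tcp_rot: [3.142, 0.0, 3.01]
ft_force: [1.0, -0.1, -0.4]
opening: 0.185
grip_force: 30.0
```

>>> {"op": "jog_arm", "data": {"motion": [[[0,0,0.3],0],[[0,0,0.3],0],[[0,0,0.3],0]]}}

```text
t: 31.45
eef_pos: [468.7, -166.8, 67.7]
tcp_rot: [-3.142, 0.0, 3.01]
ft_force: [-0.3, 0.1, 3.0]
opening: 0.184
grip_force: 30.0
```

Seated: same height and force as at the start. Release and retreat.

>>> {"op": "jog_arm", "data": {"motion": [[[0,0,0],0],[[0,0,0],0],[[0,0,0],0],[[0,0,0],0]], "grip": 0.5}}

```text
t: 31.85
eef_pos: [468.7, -166.8, 67.5]
tcp_rot: [3.141, 0.0, 3.01]
ft_force: [-0.3, -0.0, 0.6]
opening: 0.461
grip_force: 0.0
```

>>> {"op": "jog_arm", "data": {"motion": [[[0,0,-8],0],[[0,0,-20],0],[[0,0,-45],0],[[0,0,-80],0],[[0,0,-120],0]]}}

```text
t: 32.35
eef_pos: [468.2, -166.5, 189.3]
tcp_rot: [3.141, -0.001, 3.01]
ft_force: [-0.2, -0.7, -0.2]
opening: 0.503
grip_force: 0.0
```

>>> {"op": "jog_arm", "data": {"motion": [[[0,0,-40],0],[[0,0,-50],0],[[0,0,-50],0],[[0,0,-50],0]]}}

```text
t: 32.75
eef_pos: [468.2, -166.5, 237.0]
tcp_rot: [3.141, -0.001, 3.01]
ft_force: [-0.4, -0.2, -0.9]
opening: 0.502
grip_force: 0.0
```

```bash
python3 - <<'E'
from h import *
s=state(); print(s["eef_pos"],s["opening"],s["ft_force"])
p=read_camera("wrist"); im=p["img"].astype(int)
# handle and washer checks vs w1-style geometry
for x in(-106,-41,0,37): 
    c=np.array([469,-167])+(x+60)*np.array([.9913,-.1314]); print(x,proj(p,[*c,74 if x<0 else 62]).round(1))
for k in("axle","roller_mid","cradle"):
    for r in cut_out(k,p)[:2]: print(k,r["p"],np.round(r["box"]))
u=int(round(proj(p,[455,-165,74])[0])); col=im[:,u-3:u+4].mean(1)
print([(v,col[v].astype(int).tolist()) for v in range(120,235,5)])
for n in("top","scene"):
    q=read_camera(n)
    for k in("axle","roller_mid","cradle"):
        for r in cut_out(k,q)[:4]:
            c=np.argwhere(r["region"])[:,::-1].mean(0); W=at(q,*c,62)
            if abs(W[1]+175)<45: print(n,k,round(r["p"],2),np.round(r["box"]),W.round(1))
E
```

```text
[ 468.1899129  -166.52154122  236.99748624] 0.502088985525473 [-0.40941355 -0.21186222 -0.91534088]
-106 [257.4 138.2]
-41 [257.3 202.4]
0 [257.3 235.6]
37 [257.2 266.3]
axle 0.93 [250. 135. 270. 306.]
roller_mid 0.97 [236. 236. 277. 303.]
roller_mid 0.9 [431.   0. 512.  78.]
cradle 0.76 [221. 190. 294. 310.]
cradle 0.62 [236. 238. 279. 303.]
[(120, [83, 91, 95]), (125, [81, 89, 94]), (130, [83, 91, 96]), (135, [83, 92, 96]), (140, [24, 40, 63]), (145, [25, 42, 68]), (150, [25, 43, 68]), (155, [26, 42, 67]), (160, [25, 42, 67]), (165, [25, 42, 67]), (170, [25, 42, 66]), (175, [24, 41, 66]), (180, [25, 41, 66]), (185, [25, 42, 66]), (190, [25, 41, 66]), (195, [27, 45, 73]), (200, [29, 49, 77]), (205, [126, 136, 142]), (210, [126, 136, 142]), (215, [126, 136, 143]), (220, [126, 135, 142]), (225, [126, 135, 142]), (230, [126, 134, 142])]
top cradle 0.83 [294. 159. 332. 194.] [ 602.8 -155.2   62. ]
scene axle 0.72 [191. 151. 220. 212.] [ 514.2 -174.3   62. ]
scene roller_mid 0.52 [192. 177. 212. 202.] [ 563.2 -179.5   62. ]
```

The axle lies as before: the scene box is [191,151,220,212] against [192,151,220,212] at the start. The roller is on it and nothing touches the robot.

```bash
python3 -c "
from cell import *
print(job_done())"
```

```text
the job is handed in; nothing more can be done
None
```

The red-brown roller is back on its axle behind the sprung catch, and the axle lies in both cradle notches as it lay before, released. The job was handed in at about 33 s; no verdict came back.

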